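Pour the mixing balls into the sample bottle

TASK

At the paint counter, pick up the scoop that holds the two steel mixing balls (not the one with the wooden plugs) and pour both balls through the wide funnel into the bottle under it. Then set the empty scoop down flat on the table again and let go.

Things in the scene. Friction and masses are not known exactly. Their poses are not given: they have to be found in the camera images.
- scoop: White plastic scoop with the balls, 124 x 68 mm, 250 g. Origin under it, z up; plate x -72 to 52. Open lip at x -72, z 20, side walls 32 high. Inside a ramp falls 16 deg from lip to trough (z 3, x -12 to 14) where the balls lie; tip the lip down 35 to 45 deg to pour. Grip: upright black tab, x 40 to 52, 28 wide in y, z 35 to 90; fingers close along x. An identical scoop holds wooden plugs.
- filler: Fixed stand: steel foot 110 x 110 x 8 mm, upright narrow glass bottle (outside dia 58, inside 52, inner floor z 12, top z 115) with a wide aluminium funnel fixed on its mouth (throat z 112 to 118, inside dia 46; rim 150 across at z 165). Origin: centre of the foot's underside, on the bottle's axis; z up.
- ball1_center (a point): Centre of one steel mixing ball, diameter 20, 33 g; lies in the trough of the scoop at the start.
- ball2_center (a point): Centre of the other, identical steel mixing ball; lies beside the first in the scoop.
Not all that is in view belongs to the job. What is shaped like the scoop but pink is not meant. What is shaped like the filler but green is not meant.

How it is judged:
On the way, in this order (a step that is already met when the one before it is completed fails the run):
1. the scoop is tipped above the funnel (its upright axis more than 17 degrees from vertical, its origin over 120 mm high and within 180 mm of the funnel's axis) (angle between scoop's own z axis and vertical above 0.3 rad and height (world z) of scoop above 0.12 m and horizontal distance between scoop and filler below 0.18 m), for 0.05 s.
2. both balls are inside the bottle, below its mouth (horizontal distance between each of ball1_center, ball2_center and filler below 0.028 m and z of each of ball1_center, ball2_center in the frame of filler below 0.08 m), for 0.2 s.
At the end, for the whole second after the job is handed in: Both balls are inside the bottle (centres within 28 mm of its axis and under 80 mm above the table) and the scoop rests, still, flat on the table (within about 6 degrees, underside within 6 mm of the surface) (all of step 2 and angle between scoop's own z axis and vertical below 0.1 rad and height (world z) of scoop between -0.006 and 0.006 m and linear speed of scoop below 0.02 m/s); the robot touches nothing.
It also fails if it takes over 72 s, if anything falls off the work surface, if the arm or the gripper's body presses on something with over 40 N, if the wrist force passes 120 N, or if a joint passes its speed limit or range.

ROBOT

A 6-joint arm with a two-finger parallel gripper is mounted at the origin on the work surface. World frame = base frame: x ahead of the robot, y to its left, z up, the work surface at z = 0. Lengths are in m, angles in rad, forces in N, time in s.
With the tool pointing down it reaches from about 0.35 to 0.85 m from the base axis. Payload 8.1 kg.
Tool frame: the origin (TCP) lies at the centre of the arm's flange, where the gripper is bolted on; the fingertips stand 186 mm ahead of it and the grasp point (between the pads) lies 167 mm ahead of it; z points along the fingers, y is the line along which they close (so a half turn about z gives the same grasp; the last joint's range is limited). The gripper opens to 93 mm and grips with 3 to 60 N. Pads are 15 mm wide; open, the fingers measure 128 mm over their backs; the gripper's body (75 mm by 188 mm) begins 65 mm behind the grasp point.
Start: joints at [1.17, 0.13, 1.488, -0, 1.523, -0.085], TCP at [0.186, 0.57, 0.405] pointing down, gripper open.
Joint ranges: [-2.96, 2.96], [-0.89, 2.26], [0.02, 2.5], [-1.34, 4.48], [0, 2.73], [-2.66, 2.66]. Speed limits (rad/s): [2.39, 2.39, 2.79, 3.14, 3.14, 3.14].

INTERFACE

Orientations are given as a rotation vector (axis times angle).
In Python, from plant import robot gives the robot as it stands.
- The arm moves only by the tool apply_moves, never from a script. Its argument "series" is a list of rows, each a list of 2 entries, a list of its own where there are three numbers: the shift along the tool's x, y, z in mm, then the turn, a rotation vector about the tool's x, y, z in rad. A call has 1 to 12 rows; each row shifts and turns the commanded pose from where the row before left it, along the tool's axes as they then stand; what a row does not reach is not made up. A row lasts 1/12 s, in which the tool goes at most 41.7 mm and 7.16 degrees, less where a joint would pass 70% of its speed; a pose out of reach is approached as far as the arm can. A call is refused whole if a number of a shift passes 41.7 or a number of a turn 0.125, either way. A call with a gripper value outside its range is refused whole. "claw" is the opening, from 0 (shut) to 1 (fully open), set as the call begins (left out, the last holds). The fingers move at their own pace and stop on an object; "newtons" is the grip in N (left out, the last holds). Time passes only in rows, so rows that do not move let the fingers close. It gives the time, the measured TCP pose, the force, the opening and the grip force at its end, in the units of the state.
- robot.read_state(): the state, without advancing time (a new reading comes with each control period).
- robot.read_camera(name): name is "scene" or "top" or "wrist"; returns (picture, depth): 480x640x3 uint8, blue, green, red; 480x640 float32, m along the optical axis (not along the pixel's ray), 0 where there is no reading.
- robot.calibration(name): a dict with "fx", "fy", "cx", "cy" (pixels), "extrinsics" (4x4, takes a point from world to camera coordinates). Camera axes: x right, y down, z forward; pixel columns grow to the right and rows downward; lengths in m; the calibration is good to about 2 mm. A picture is of the moment at which its call begins: read the wrist's pose just before it. calibration takes no time and is no camera call; for the wrist camera it gives the pose at the moment of the call.
- robot.close_job(): hands the job in; it is judged then, once.
The state is a dict: "t": time; "q": joint angles; "dq": joint speeds; "joint_torque": joint torques, N m; "tool_pos": TCP position; "orientation": TCP orientation; "force": force on the tool from outside, world axes, zero at the start; "wrist_torque": the same for the moment, N m; "opening": finger opening in m; "gripper_force": force on a finger pad.
Only numpy, scipy, OpenCV 4.12 (cv2) and the standard library are available. Lean on these libraries where they do the work, as an engineer would, in place of code of your own. Each camera call takes 0.05 s, during which the arm holds its last target. There are 200 camera calls.

## Working session

There is one attempt and no reset: what is moved stays moved. The work goes in short steps, Python scripts to look and compute and a tool call to move; the robot and the scene stay as the last step left them, time stands still between calls to the robot, and variables do not carry over. Pictures are saved under pics/ and viewed, at most 10 in all, crops included, and the job is handed in when it is done.

Besides the shell and the picture viewer there is one more tool, called after "Call:" as a command line: name --argument value ..., lists and objects as JSON in quotes. apply_moves: Moves the arm, as the interface text tells. Its arguments: {"type":"object","properties":{"series":{"type":"array"},"claw":{"type":"number"},"newtons":{"type":"number"}},"required":["series"]}

```bash
mkdir -p pics
python3 - <<'E'
from plant import robot
import cv2,numpy as np
print(robot.read_state())
for n in ("scene","top"):
    p,d=robot.read_camera(n); cv2.imwrite(f"pics/{n}0.png",p); np.save(f"pics/{n}0.npy",d); c=robot.calibration(n); print(n,c)
E
```

```text
{'t': 0.0, 'q': array([ 1.16959377e+00,  1.31176160e-01,  1.48925675e+00,  2.83377876e-06,
        1.52300740e+00, -8.54052463e-02]), 'dq': array([ 6.16468821e-04, -1.28824466e-04, -1.34051902e-03,  6.10277153e-04,
       -7.12880582e-04,  3.59570485e-05]), 'joint_torque': array([-1.12396694e-03, -5.59877300e+01, -4.91732097e+01,  7.62393256e-02,
        3.60937533e-02, -2.06216087e-04]), 'tool_pos': array([0.18623821, 0.57012884, 0.40369055]), 'orientation': array([-4.93924144e-01, -3.10206731e+00,  2.81533313e-03]), 'force': array([-0.40311214, -0.5888288 , -0.15105384]), 'wrist_torque': array([-0.00904473,  0.03051308,  0.04327219]), 'gripper_force': 0.0, 'opening': 0.09326087043551937}
scene {'fx': 555.2239833709311, 'fy': 555.2239833709311, 'cx': 323.3847752614096, 'cy': 230.19000906560882, 'extrinsics': array([[ 0.21679201,  0.97615041,  0.01147224, -0.19767669],
       [ 0.79569437, -0.16988199, -0.58138677, -0.29048828],
       [-0.565572  ,  0.1351684 , -0.81354644,  1.35203714],
       [ 0.        ,  0.        ,  0.        ,  1.        ]])}
top {'fx': 548.9925389094541, 'fy': 548.9925389094541, 'cx': 332.5723927618243, 'cy': 245.01573771606635, 'extrinsics': array([[ 0.02774408, -0.9995223 , -0.01361738,  0.094378  ],
       [-0.996538  , -0.02658805, -0.07877243,  0.46786649],
       [ 0.07837274,  0.0157557 , -0.99679961,  1.23824416],
       [ 0.        ,  0.        ,  0.        ,  1.        ]])}
```

View pics/scene0.png

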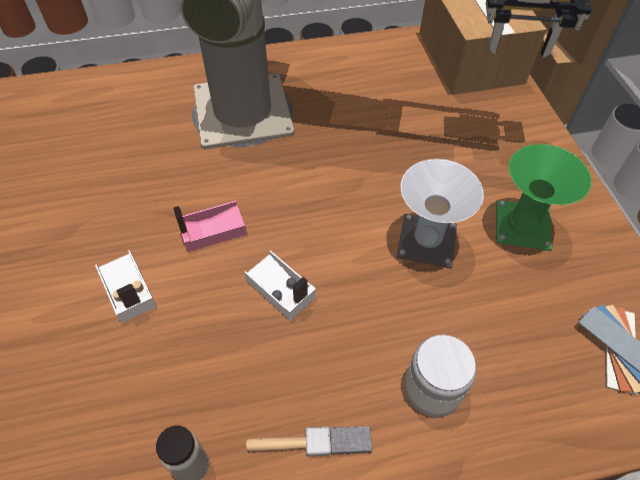

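View pics/top0.png

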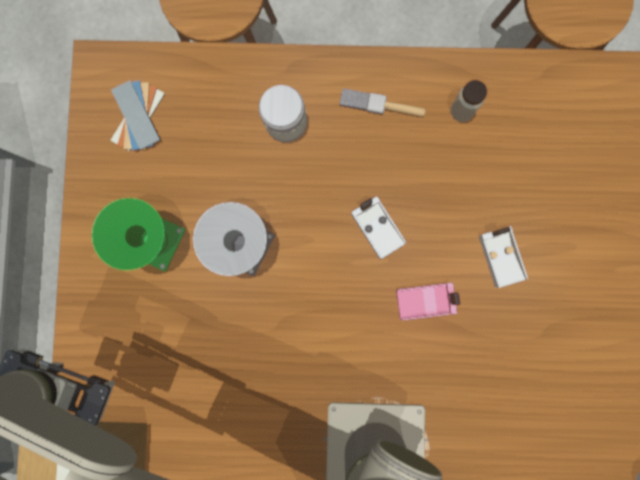

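The white scoop with the two dark steel balls is at about (378,228) in the top view, with its tab at (367,204) and the balls at (369,229) and (382,220). The aluminium funnel is at about (231,239). The plug scoop (503,257), the pink scoop and the green filler are decoys.

```bash
cat > h.py <<'E'
import numpy as np,cv2
from plant import robot
from scipy.spatial.transform import Rotation as R
def cloud(d,c):
    v,u=np.mgrid[:480,:640]
    P=np.stack([(u-c['cx'])/c['fx']*d,(v-c['cy'])/c['fy']*d,d],-1)
    E=c['extrinsics']; W=(P-E[:3,3])@E[:3,:3]
    W[d<=0]=np.nan
    return W
E
python3 - <<'E'
from h import *
for n,bs,bf in(("top",(345,190,412,265),(185,195,275,282)),("scene",(235,240,330,330),(390,155,490,275))):
    W=cloud(np.load(f"pics/{n}0.npy"),robot.calibration(n)); im=cv2.imread(f"pics/{n}0.png")
    x0,y0,x1,y1=bs; w=W[y0:y1,x0:x1]; g=im[y0:y1,x0:x1]
    print(n,"table z",np.nanmedian(W[300:320,300:330,2]) if n=="top" else np.nanmedian(W[340:380,100:150,2]))
    dark=g.max(-1)<90
    t=w[(w[...,2]>.06)&(w[...,2]<.13)]; print("tab",len(t),t.mean(0),t.min(0),t.max(0))
    tt=t[t[:,2]>.08]; print(" tabtop",len(tt),tt.mean(0), cv2.minAreaRect((tt[:,:2]*1000).astype(np.float32)))
    s=w[(w[...,2]>.008)&(w[...,2]<.045)]; print(" body",cv2.minAreaRect((s[:,:2]*1000).astype(np.float32)),s.mean(0))
    hs=cv2.cvtColor(g,cv2.COLOR_BGR2HSV); wh=(hs[...,1]<60)&(w[...,2]>.004)&(w[...,2]<.05)
    q=w[wh]; print(" white",cv2.minAreaRect((q[:,:2]*1000).astype(np.float32)))
    b=w[dark&(w[...,2]<.04)&(w[...,2]>.012)]; 
    if len(b)>10:
        _,l,c=cv2.kmeans(b.astype(np.float32),2,None,(3,50,1e-5),5,2); print(" balls",c,np.bincount(l.ravel()))
    x0,y0,x1,y1=bf; w=W[y0:y1,x0:x1]; r=w[(w[...,2]>.152)&(w[...,2]<.18)]
    print(" rim",len(r),cv2.minEnclosingCircle((r[:,:2]*1000).astype(np.float32)),r[:,2].max())
    a=W[...,2]; m=(a>.06)&(a<.3)
    k,l,st,ce=cv2.connectedComponentsWithStats(m.astype(np.uint8))
    for i in range(1,k):
        if st[i,4]>60: p=W[l==i]; print("  obj",p.min(0).round(3),p.max(0).round(3))
E
```

```text
top table z -0.0008534371521918499
tab 89 [0.55177411 0.03556216 0.08526376] [0.54202062 0.02252425 0.06044933] [0.56454206 0.04862534 0.09487362]
 tabtop 75 [0.55265244 0.03521251 0.08838313] ((553.0115966796875, 35.771602630615234), (12.388415336608887, 26.965307235717773), 33.65250015258789)
 body ((499.4885559082031, 14.203269958496094), (124.32450866699219, 93.56454467773438), 33.53895950317383) [0.50192658 0.00064347 0.01865861]
 white ((509.35467529296875, 2.5744400024414062), (127.92161560058594, 74.23050689697266), 33.53895950317383)
 rim 1534 ((460.6583557128906, 315.5045166015625), 74.62446594238281) 0.1700612522958291
  obj [ 0.762 -0.213  0.061] [ 0.818 -0.159  0.137]
  obj [0.704 0.176 0.06 ] [0.803 0.274 0.126]
  obj [0.391 0.45  0.06 ] [0.54 0.6  0.17]
  obj [0.542 0.023 0.06 ] [0.565 0.049 0.095]
  obj [0.387 0.242 0.06 ] [0.535 0.39  0.17 ]
  obj [ 0.492 -0.275  0.06 ] [ 0.509 -0.249  0.094]
  obj [ 0.337 -0.169  0.06 ] [ 0.364 -0.154  0.096]
  obj [0.192 0.611 0.22 ] [0.214 0.626 0.298]
  obj [-0.002  0.517  0.06 ] [0.051 0.596 0.146]
  obj [ 0.006 -0.082  0.06 ] [
[... 636 characters left out ...]
   0.02536488  0.01809855]
 [ 0.5350225  -0.00057952  0.01921785]] [33 17]
 rim 1664 ((460.7733459472656, 314.73406982421875), 76.79503631591797) 0.1697697100834855
  obj [-0.007 -0.086  0.06 ] [0.108 0.071 0.3  ]
  obj [-0.212  0.505  0.06 ] [0.184 0.722 0.291]
  obj [-0.042  0.664  0.157] [-0.008  0.724  0.165]
  obj [0.192 0.61  0.218] [0.218 0.628 0.3  ]
  obj [0.39  0.449 0.06 ] [0.541 0.599 0.17 ]
  obj [0.386 0.242 0.06 ] [0.537 0.391 0.17 ]
  obj [ 0.338 -0.168  0.061] [ 0.367 -0.155  0.094]
  obj [0.544 0.022 0.06 ] [0.566 0.05  0.093]
  obj [ 0.494 -0.276  0.06 ] [ 0.512 -0.248  0.094]
  obj [0.707 0.176 0.06 ] [0.807 0.275 0.125]
  obj [ 0.768 -0.216  0.06 ] [ 0.822 -0.159  0.134]
```

```bash
cat >> h.py <<'E'
s=np.array([.834,.552,0]);s/=np.linalg.norm(s)
def to(goal,y=None):
    "tool-frame shift (mm) to put the GRASP point at goal; turn to align tool z down / y"
    st=robot.read_state(); T=R.from_rotvec(st['orientation']); p=st['tool_pos']+T.apply([0,0,.167])
    if y is not None:
        z=np.array([0,0,-1.]); Rd=R.from_matrix(np.stack([np.cross(y,z),y,z],1))
        print("turn",(T.inv()*Rd).as_rotvec().round(3)); T2=Rd
        print("flange shift after turn",(Rd.inv().apply(np.array(goal)-[0,0,-.167]-st['tool_pos'])*1e3).round(1))
    print("grasp pt",p.round(4),"shift",(T.inv().apply(np.array(goal)-p)*1e3).round(1),"q",st['q'].round(2),"t",st['t'])
E
python3 - <<'E'
from h import *
for y in (s,-s): to([.555,.0355,.15],y)
print(R.from_rotvec(robot.read_state()['orientation']).as_matrix().round(3))
E
```

```text
turn [-0.002  0.     0.67 ]
flange shift after turn [-649.4   12.4   86.8]
grasp pt [0.1861 0.5699 0.2368] shift [-516.6 -393.3   87.4] q [ 1.17  0.13  1.49  0.    1.52 -0.09] t 0.1
turn [-1.000e-03 -2.000e-03 -2.471e+00]
flange shift after turn [649.4 -12.4  86.8]
grasp pt [0.1861 0.5699 0.2368] shift [-516.6 -393.3   87.4] q [ 1.17  0.13  1.49  0.    1.52 -0.09] t 0.1
[[-0.951  0.311 -0.001]
 [ 0.311  0.951 -0.002]
 [ 0.    -0.002 -1.   ]]
```

Call:
apply_moves --series '[[[0, 0, 0], [0, 0, 0.112]], [[0, 0, 0], [0, 0, 0.112]], [[0, 0, 0], [0, 0, 0.112]], [[0, 0, 0], [0, 0, 0.112]], [[0, 0, 0], [0, 0, 0.112]], [[0, 0, 0], [0, 0, 0.11]], [[-20, 0, 0], [0, 0, 0]], [[-35, 0, 0], [0, 0, 0]], [[-35, 0, 0], [0, 0, 0]], [[-35, 0, 0], [0, 0, 0]], [[-35, 0, 0], [0, 0, 0]], [[-35, 0, 0], [0, 0, 0]]]' --claw 1 --newtons 50

```text
t: 1.1
tool_pos: [0.2944, 0.4063, 0.4042]
orientation: [-1.486, -2.768, 0.001]
force: [0.7, -0.2, 0.4]
opening: 0.0929
gripper_force: 0.0
```

Call:
apply_moves --series '[[[-35, 0, 0], [0, 0, 0]], [[-35, 0, 0], [0, 0, 0]], [[-35, 0, 0], [0, 0, 0]], [[-35, 0, 0], [0, 0, 0]], [[-35, 0, 0], [0, 0, 0]], [[-35, 0, 0], [0, 0, 0]], [[-35, 0, 0], [0, 0, 0]], [[-35, 0, 0], [0, 0, 0]], [[-35, 0, 0], [0, 0, 0]], [[-35, 0, 0], [0, 0, 0]], [[-35, 0, 0], [0, 0, 0]], [[-35, 0, 0], [0, 0, 0]]]'

```text
t: 2.1
tool_pos: [0.5264, 0.0559, 0.4043]
orientation: [-1.487, -2.767, 0.0]
force: [0.5, 1.1, -0.2]
opening: 0.0934
gripper_force: 0.0
```

Run:
```python
from h import *
to([.555,.0355,.068],s)
```

```text
turn [-0. -0.  0.]
flange shift after turn [-32.8  12.6 169.3]
grasp pt [0.5264 0.0559 0.2373] shift [-32.9  12.7 169.3] q [ 0.01 -0.06  1.68 -0.    1.52 -0.58] t 2.1
```

Call:
apply_moves --series '[[[-16, 6, 0], [0, 0, 0]], [[-17, 6.5, 0], [0, 0, 0]], [[0, 0, 20], [0, 0, 0]], [[0, 0, 20], [0, 0, 0]], [[0, 0, 20], [0, 0, 0]], [[0, 0, 20], [0, 0, 0]], [[0, 0, 20], [0, 0, 0]], [[0, 0, 20], [0, 0, 0]], [[0, 0, 20], [0, 0, 0]], [[0, 0, 15], [0, 0, 0]], [[0, 0, 14], [0, 0, 0]], [[0, 0, 0], [0, 0, 0]]]'

```text
t: 3.1
tool_pos: [0.5527, 0.037, 0.2318]
orientation: [-1.484, -2.763, 0.005]
force: [0.1, 0.1, 0.7]
opening: 0.0926
gripper_force: 0.0
```

Run:
```python
from h import *
to([.555,.0355,.068],s)
p,d=robot.read_camera("scene"); cv2.imwrite("pics/s1.png",cv2.resize(p[200:350,200:400],None,fx=3,fy=3))
```

```text
turn [-0.005 -0.004  0.   ]
flange shift after turn [-2.5  1.1 -3.2]
grasp pt [0.5516 0.037  0.0648] shift [-3.1  1.9 -3.2] q [-0.03  0.16  1.78 -0.    1.2  -0.61] t 3.1
```

View pics/s1.png

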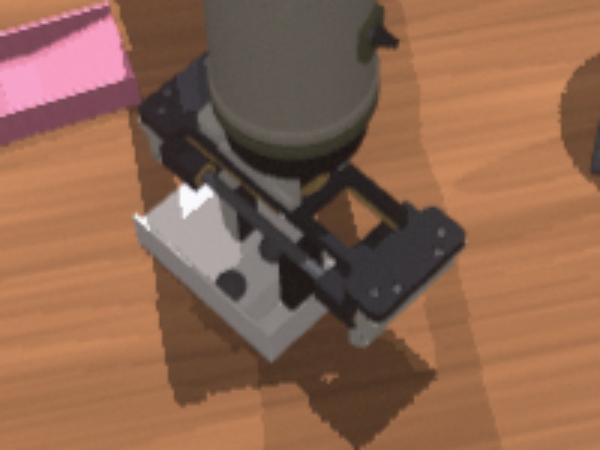

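The fingers straddle the black tab at about (300,285) in the crop, and both balls are still in the trough. I'll close now.

Call:
apply_moves --series '[[[-2.5, 1, -3], [0, 0, 0]], [[0, 0, 0], [0, 0, 0]], [[0, 0, 0], [0, 0, 0]], [[0, 0, 0], [0, 0, 0]], [[0, 0, 0], [0, 0, 0]], [[0, 0, 0], [0, 0, 0]], [[0, 0, 0], [0, 0, 0]], [[0, 0, 0], [0, 0, 0]], [[0, 0, 0], [0, 0, 0]], [[0, 0, 0], [0, 0, 0]], [[0, 0, 0], [0, 0, 0]], [[0, 0, 0], [0, 0, 0]]]' --claw 0 --newtons 55

```text
t: 4.15
tool_pos: [0.5568, 0.0355, 0.2387]
orientation: [-1.487, -2.768, 0.0]
force: [0.2, 0.0, 0.6]
opening: 0.0176
gripper_force: 0.0
```

Run:
```python
from h import *
st=robot.read_state();print(st['opening'],st['gripper_force'],st['orientation'])
to([.555,.0355,.068],s)
```

```text
0.017602006082356198 0.0 [-1.48650465e+00 -2.76754218e+00  6.04631430e-05]
turn [-0. -0.  0.]
flange shift after turn [ 1.  -1.5  3.7]
grasp pt [0.5567 0.0355 0.0717] shift [ 1.  -1.4  3.7] q [-0.03  0.16  1.77  0.    1.21 -0.61] t 4.15
```

Still closing; I'll let it finish, then lift slowly.

Call:
apply_moves --series '[[[0, 0, 3], [0, 0, 0]], [[0, 0, 0], [0, 0, 0]], [[0, 0, 0], [0, 0, 0]], [[0, 0, 0], [0, 0, 0]], [[0, 0, 0], [0, 0, 0]], [[0, 0, 0], [0, 0, 0]]]'

```text
t: 4.65
tool_pos: [0.5567, 0.0349, 0.237]
orientation: [-1.486, -2.768, 0.002]
force: [-7.9, -3.5, 14.4]
opening: 0.0117
gripper_force: 55.0
```

Run:
```python
from h import *
st=robot.read_state();print(st['opening'],st['gripper_force'],st['force'])
to([.555,.0355,.068],s)
```

```text
0.011741709952991154 54.970725774765015 [-7.94746125 -3.45909032 14.40002495]
turn [-0.001  0.001  0.   ]
flange shift after turn [ 1.4 -1.1  2. ]
grasp pt [0.5566 0.0347 0.07  ] shift [ 1.5 -0.9  2. ] q [-0.03  0.16  1.77 -0.    1.21 -0.61] t 4.65
```

Call:
apply_moves --series '[[[0, 0, -4], [0, 0, 0]], [[0, 0, -8], [0, 0, 0]], [[0, 0, -15], [0, 0, 0]], [[0, 0, -22], [0, 0, 0]], [[0, 0, -28], [0, 0, 0]], [[0, 0, -28], [0, 0, 0]], [[0, 0, -28], [0, 0, 0]], [[0, 0, -28], [0, 0, 0]], [[0, 0, -22], [0, 0, 0]], [[0, 0, -15], [0, 0, 0]], [[0, 0, -8], [0, 0, 0]], [[0, 0, -4], [0, 0, 0]]]'

```text
t: 5.65
tool_pos: [0.5569, 0.0356, 0.4471]
orientation: [1.486, 2.766, 0.001]
force: [-0.1, -0.2, -3.4]
opening: 0.012
gripper_force: 55.0
```

Run:
```python
from h import *
st=robot.read_state();print(st['opening'],st['gripper_force'],st['force'],st['tool_pos'])
f=np.array([.4607,.315,0])
# level scoop: lip 20mm before funnel axis -> tab 118+20 along s
to(f+s*.138+[0,0,.28],s)
p,d=robot.read_camera("scene"); cv2.imwrite("pics/s2.png",cv2.resize(p[60:360,150:550],None,fx=2,fy=2))
```

```text
0.012034286254931708 54.983466267585754 [-0.10489247 -0.17702264 -3.35137101] [0.55693088 0.03555928 0.44711646]
turn [0.002 0.001 0.   ]
flange shift after turn [2.861e+02 2.120e+02 1.000e-01]
grasp pt [0.5573 0.0356 0.2801] shift [2.862e+02 2.118e+02 2.000e-01] q [-0.03  0.    1.55  0.    1.59 -0.61] t 5.65
```

View pics/s2.png

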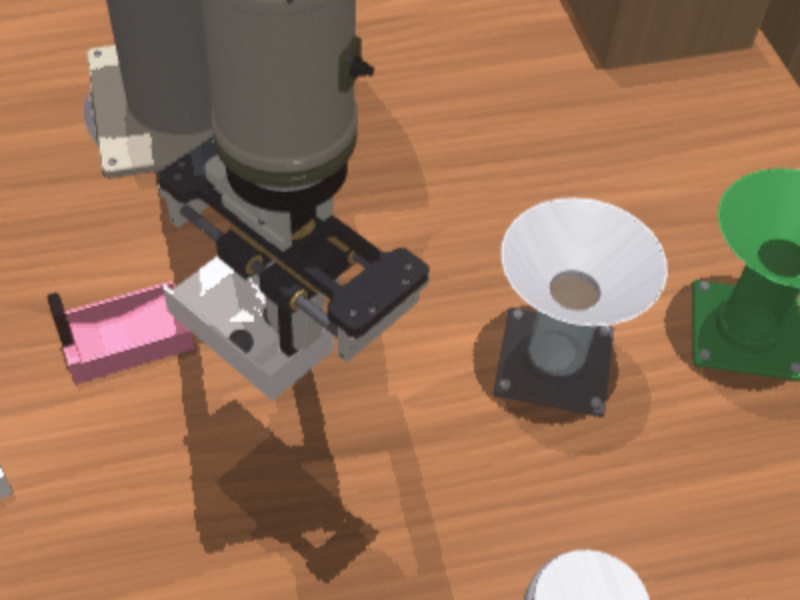

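The scoop is held level and clear of the table, and one ball shows at about (240,340), with the other behind the finger. The measured weight of 3.4 N matches the scoop plus both balls.

Call:
apply_moves --series '[[[3, 2, 0], [0, 0, 0]], [[6, 4.5, 0], [0, 0, 0]], [[10, 7.5, 0], [0, 0, 0]], [[13.8, 10.2, 0], [0, 0, 0]], [[13.8, 10.2, 0], [0, 0, 0]], [[13.8, 10.2, 0], [0, 0, 0]], [[13.8, 10.2, 0], [0, 0, 0]], [[13.8, 10.2, 0], [0, 0, 0]], [[13.8, 10.2, 0], [0, 0, 0]], [[13.8, 10.2, 0], [0, 0, 0]], [[13.8, 10.2, 0], [0, 0, 0]], [[13.8, 10.2, 0], [0, 0, 0]]]'

```text
t: 6.7
tool_pos: [0.5654, 0.2154, 0.4444]
orientation: [-1.485, -2.767, 0.002]
force: [0.6, -0.3, -2.9]
opening: 0.0116
gripper_force: 55.0
```

Call:
apply_moves --series '[[[13.8, 10.2, 0], [0, 0, 0]], [[13.8, 10.2, 0], [0, 0, 0]], [[13.8, 10.2, 0], [0, 0, 0]], [[13.8, 10.2, 0], [0, 0, 0]], [[13.8, 10.2, 0], [0, 0, 0]], [[13.8, 10.2, 0], [0, 0, 0]], [[13.8, 10.2, 0], [0, 0, 0]], [[13.8, 10.2, 0], [0, 0, 0]], [[13.8, 10.2, 0], [0, 0, 0]], [[10, 7.5, 0], [0, 0, 0]], [[6, 4.5, 0], [0, 0, 0]], [[3, 2, 0], [0, 0, 0]]]'

```text
t: 7.7
tool_pos: [0.5743, 0.393, 0.4442]
orientation: [-1.484, -2.768, 0.002]
force: [0.1, 0.1, -2.0]
opening: 0.0114
gripper_force: 55.0
```

Run:
```python
from h import *
f=np.array([.4607,.315,0])
st=robot.read_state();T0=R.from_rotvec(st['orientation']);p0=st['tool_pos']
to(f+s*.138+[0,0,.28],s); print(st['force'])
# rows: turn dth about tool x; grasp->lip in tool frame (y,z): y=-118, z= grasp z .068->lip .02 =>48
lip=np.array([0,-.118,.167+.048])
print("lip now",(p0+T0.apply(lip)).round(4))
# sign of tool x turn lowering lip
for sg in(1,-1): print(sg,(p0+(T0*R.from_rotvec([sg*.35,0,0])).apply(lip)).round(4))
# goal: at tilt 18,24,32,40deg lip at f + 15mm*s, z .178
sg=1 if (T0*R.from_rotvec([.3,0,0])).apply(lip)[2]<T0.apply(lip)[2] else -1
for deg in(6,12,18,24,30,36,42):
    T=T0*R.from_rotvec([sg*np.radians(deg),0,0]); g=f+s*.012+[0,0,.182]
    p=g-T.apply(lip); print(deg,"flange",p.round(4),"total shift in level tool frame mm",(T0.inv().apply(p-p0)*1e3).round(1))
```

```text
turn [-0.002 -0.     0.002]
flange shift after turn [-2.4  0.2 -2.8]
grasp pt [0.574  0.3929 0.2772] shift [-2.4  0.5 -2.8] q [ 0.53  0.38  1.12  0.    1.64 -0.06] t 7.7
[ 0.13948328  0.09144458 -1.98938831]
lip now [0.4756 0.3275 0.2294]
1 [0.4203 0.2907 0.2831]
-1 [0.5429 0.3723 0.2018]
6 flange [0.5502 0.3743 0.408 ] total shift in level tool frame mm [ -2.2 -30.4  36.3]
12 flange [0.53   0.3609 0.4167] total shift in level tool frame mm [ -2.2 -54.5  27.6]
18 flange [0.5093 0.3471 0.4228] total shift in level tool frame mm [ -2.2 -79.5  21.5]
24 flange [0.4881 0.3331 0.4264] total shift in level tool frame mm [  -2.2 -104.9   18. ]
30 flange [0.4668 0.3189 0.4272] total shift in level tool frame mm [  -2.2 -130.6   17.2]
36 flange [0.4454 0.3047 0.4254] total shift in level tool frame mm [  -2.2 -156.2   19.1]
42 flange [0.4244 0.2907 0.4208] total shift in level tool frame mm [  -2.2 -181.4   23.7]
```

Run:
```python
from h import *
F=[]
for i in range(4):
    p,d=robot.read_camera("scene"); F.append(robot.read_state()['force'][2])
print(F); cv2.imwrite("pics/s3.png",cv2.resize(p[100:300,330:580],None,fx=3,fy=3))
```

```text
[np.float64(-3.6405861279743235), np.float64(-3.3962943750652212), np.float64(-2.8383159635810946), np.float64(-3.164070514697524)]
```

View pics/s3.png

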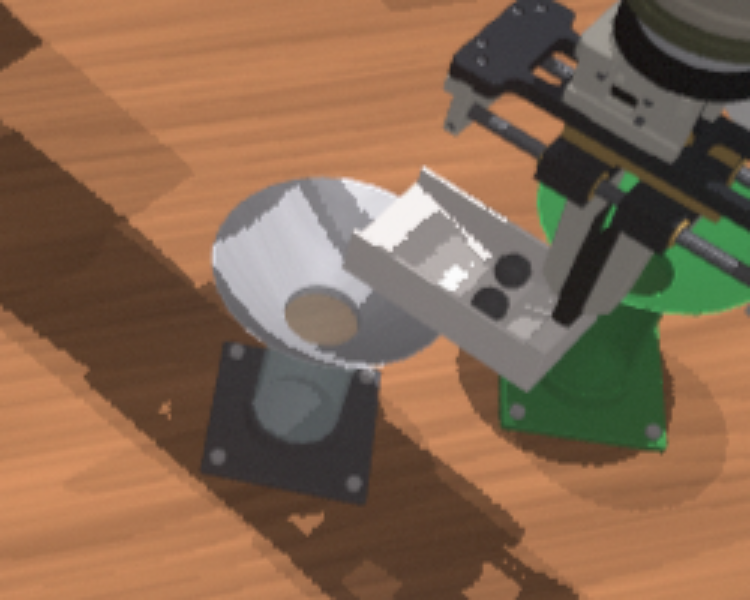

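Both balls are still in the trough at about (490,303) and (513,270), and the lip overhangs the funnel's near side. Next I'll work out the tilt rows that keep the lip steady over the funnel.

Run:
```python
from h import *
f=np.array([.4607,.315,0]); st=robot.read_state();T0=R.from_rotvec(st['orientation']);p=st['tool_pos']
lip=np.array([0,-.118,.215]); a0=0
for a,n,z in((.2,6,.212),(.3,6,.192),(.4,6,.19),(.5,6,.19),(.6,6,.19),(.7,6,.19),(.76,4,.19)):
    g=f+s*.012+[0,0,z]; q=g-(T0*R.from_rotvec([-a,0,0])).apply(lip)
    Tm=T0*R.from_rotvec([-(a0+a)/2,0,0])
    print(a,n,"row shift",(Tm.inv().apply(q-p)*1e3/n).round(2),"row turn",-(a-a0)/n); p=q;a0=a
```

```text
0.2 6 row shift [-0.01 -8.62 -0.98] row turn -0.03333333333333333
0.3 6 row shift [ 0.   -4.4   1.26] row turn -0.016666666666666663
0.4 6 row shift [ 0.   -3.7  -1.65] row turn -0.016666666666666673
0.5 6 row shift [ 0.   -3.58 -1.97] row turn -0.016666666666666663
0.6 6 row shift [-0.   -3.58 -1.97] row turn -0.016666666666666663
0.7 6 row shift [-0.   -3.58 -1.97] row turn -0.016666666666666663
0.76 4 row shift [-0.   -3.22 -1.77] row turn -0.015000000000000013
```

Call:
apply_moves --series '[[[0, -8.6, -1], [-0.033, 0, 0]], [[0, -8.6, -1], [-0.033, 0, 0]], [[0, -8.6, -1], [-0.033, 0, 0]], [[0, -8.6, -1], [-0.033, 0, 0]], [[0, -8.6, -1], [-0.033, 0, 0]], [[0, -8.6, -1], [-0.033, 0, 0]], [[0, -4.4, 1.3], [-0.017, 0, 0]], [[0, -4.4, 1.3], [-0.017, 0, 0]], [[0, -4.4, 1.3], [-0.017, 0, 0]], [[0, -4.4, 1.3], [-0.017, 0, 0]], [[0, -4.4, 1.3], [-0.017, 0, 0]], [[0, -4.4, 1.3], [-0.017, 0, 0]]]'

```text
t: 8.9
tool_pos: [0.5118, 0.3487, 0.4335]
orientation: [1.408, 2.619, 0.397]
force: [-0.3, 0.6, -3.6]
opening: 0.0114
gripper_force: 55.0
```

Call:
apply_moves --series '[[[0, -3.7, -1.7], [-0.017, 0, 0]], [[0, -3.7, -1.7], [-0.017, 0, 0]], [[0, -3.7, -1.7], [-0.017, 0, 0]], [[0, -3.7, -1.7], [-0.017, 0, 0]], [[0, -3.7, -1.7], [-0.017, 0, 0]], [[0, -3.7, -1.7], [-0.017, 0, 0]], [[0, -3.6, -2], [-0.017, 0, 0]], [[0, -3.6, -2], [-0.017, 0, 0]], [[0, -3.6, -2], [-0.017, 0, 0]], [[0, -3.6, -2], [-0.017, 0, 0]], [[0, -3.6, -2], [-0.017, 0, 0]], [[0, -3.6, -2], [-0.017, 0, 0]]]'

```text
t: 9.9
tool_pos: [0.4708, 0.3221, 0.4375]
orientation: [1.34, 2.495, 0.645]
force: [-0.6, 0.2, -2.9]
opening: 0.0118
gripper_force: 55.0
```

Run:
```python
from h import *
st=robot.read_state();T=R.from_rotvec(st['orientation'])
print("lip",st['tool_pos']+T.apply([0,-.118,.215]),"tilt",np.degrees(np.arccos(-T.as_matrix()[2,2])),st['force'],st['t'])
p,d=robot.read_camera("scene"); cv2.imwrite("pics/s4.png",cv2.resize(p[100:300,330:580],None,fx=3,fy=3))
```

```text
lip [0.4716612  0.32260001 0.19222068] tilt 28.987667840615376 [-0.55525964  0.21708844 -2.86059792] 9.9
```

View pics/s4.png

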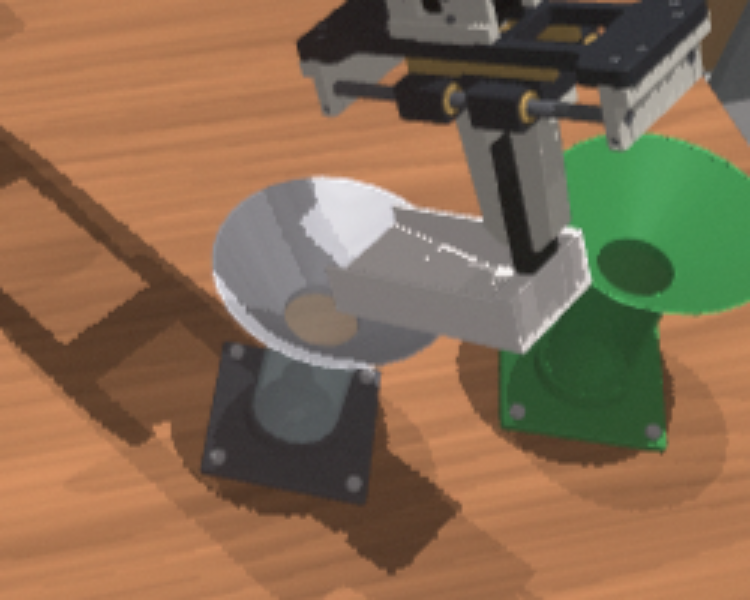

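No ball shows in the visible part of the scoop or in the funnel. The lip is over the throat, at about (335,275). I'll finish the tilt anyway to make sure both are out.

Call:
apply_moves --series '[[[0, -3.6, -2], [-0.017, 0, 0]], [[0, -3.6, -2], [-0.017, 0, 0]], [[0, -3.6, -2], [-0.017, 0, 0]], [[0, -3.6, -2], [-0.017, 0, 0]], [[0, -3.6, -2], [-0.017, 0, 0]], [[0, -3.6, -2], [-0.017, 0, 0]], [[0, -3.6, -2], [-0.017, 0, 0]], [[0, -3.6, -2], [-0.017, 0, 0]], [[0, -3.6, -2], [-0.017, 0, 0]], [[0, -3.6, -2], [-0.017, 0, 0]], [[0, -3.6, -2], [-0.017, 0, 0]], [[0, -3.6, -2], [-0.017, 0, 0]]]'

```text
t: 10.95
tool_pos: [0.4299, 0.2949, 0.4327]
orientation: [1.265, 2.354, 0.872]
force: [-0.1, 0.6, -2.6]
opening: 0.0116
gripper_force: 55.0
```

Call:
apply_moves --series '[[[0, 0, 0], [0, 0, 0]], [[0, 0, 0], [0, 0, 0]], [[0, 0, 0], [0, 0, 0]], [[0, 0, 0], [0, 0, 0]], [[0, 0, 0], [0, 0, 0]], [[0, 0, 0], [0, 0, 0]], [[0, 0, 0], [0, 0, 0]], [[0, 0, 0], [0, 0, 0]]]'

```text
t: 11.62
tool_pos: [0.4303, 0.2952, 0.4328]
orientation: [1.265, 2.356, 0.87]
force: [0.2, 0.8, -2.3]
opening: 0.0116
gripper_force: 55.0
```

Run:
```python
from h import *
F=[]
for i in range(5):
    p,d=robot.read_camera("scene"); F.append(robot.read_state()['force'][2])
print(np.mean(F)); cv2.imwrite("pics/s5.png",cv2.resize(p[100:300,330:580],None,fx=3,fy=3))
# reverse motion: to level pose at t=7.7 shifted up; print inverse rows to go back along +s & level
st=robot.read_state();T=R.from_rotvec(st['orientation']);a=np.pi/2-0
th=np.arccos(-T.as_matrix()[2,2]); print("tilt",th,st['tool_pos'])
f=np.array([.4607,.315,0]); lip=np.array([0,-.118,.215]);p0=st['tool_pos']
T0=T*R.from_rotvec([th,0,0]); print(T0.as_matrix()[:,2])
q=f+s*.03+[0,0,.24]-T0.apply(lip); Tm=T*R.from_rotvec([th/2,0,0]); print("row shift/14",(Tm.inv().apply(q-p0)*1e3/14).round(2),"turn",th/14,q)
```

```text
-2.74474815035582
tilt 0.7079931433721448 [0.4302415  0.29517205 0.43284704]
[-6.61127944e-07  9.98162245e-07 -1.00000000e+00]
row shift/14 [-0.02 12.9   3.08] turn 0.05057093881229606 [0.58409465 0.39671757 0.455     ]
```

View pics/s5.png

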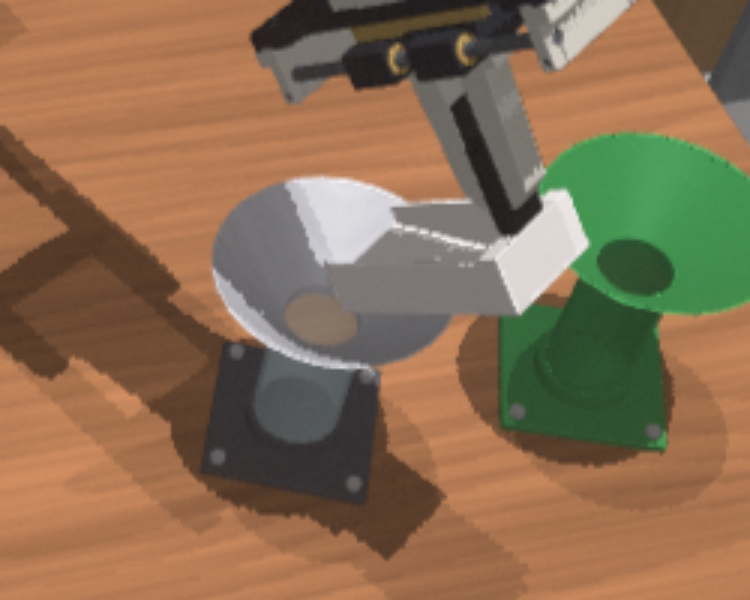

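No ball shows in the funnel, but the trough is hidden by the wall. I'll check with the wrist camera plus a zoom on the bottle.

Run:
```python
from h import *
w,_=robot.read_camera("wrist"); p,d=robot.read_camera("scene"); t,_=robot.read_camera("top")
a=cv2.resize(w,(480,360)); b=cv2.resize(p[200:275,390:480],(320,267),interpolation=cv2.INTER_CUBIC); c=cv2.resize(t[195:285,185:293],(320,267))
o=np.zeros((534,800,3),np.uint8); o[:360,:480]=a;o[:267,480:]=b;o[267:,480:]=c; cv2.imwrite("pics/w1.png",o)
```

```text
(no output)
```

View pics/w1.png

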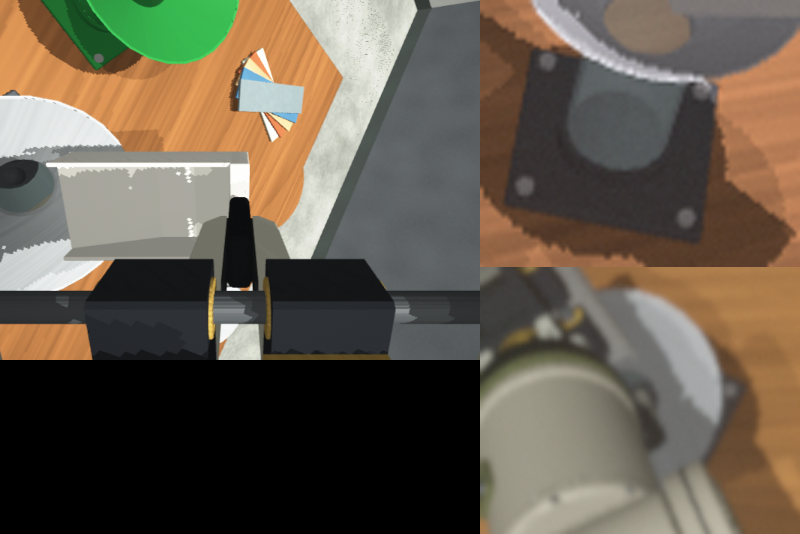

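The wrist view shows an empty scoop (trough at about (150,205)) and a dark ball seen through the throat at about (20,175). Nothing is left in the cone. Now I'll lift, level and go back.

Call:
apply_moves --series '[[[0, 10, -11], [0, 0, 0]], [[0, 10, -11], [0, 0, 0]], [[0, 10, -11], [0, 0, 0]], [[0, 11.8, 6.1], [0.0506, 0, 0]], [[0, 11.8, 6.1], [0.0506, 0, 0]], [[0, 11.8, 6.1], [0.0506, 0, 0]], [[0, 11.8, 6.1], [0.0506, 0, 0]], [[0, 11.8, 6.1], [0.0506, 0, 0]], [[0, 11.8, 6.1], [0.0506, 0, 0]], [[0, 11.8, 6.1], [0.0506, 0, 0]], [[0, 11.8, 6.1], [0.0506, 0, 0]], [[0, 11.8, 6.1], [0.0506, 0, 0]]]'

```text
t: 13.02
tool_pos: [0.5308, 0.3618, 0.481]
orientation: [1.422, 2.647, 0.334]
force: [0.9, -0.1, -2.8]
opening: 0.012
gripper_force: 55.0
```

Call:
apply_moves --series '[[[0, 11.8, 6.1], [0.0506, 0, 0]], [[0, 11.8, 6.1], [0.0506, 0, 0]], [[0, 11.8, 6.1], [0.0506, 0, 0]], [[0, 11.8, 6.1], [0.0506, 0, 0]], [[0, 11.8, 6.1], [0.0506, 0, 0]], [[0, 0, 0], [0, 0, 0]], [[0, 0, 0], [0, 0, 0]]]'

```text
t: 13.6
tool_pos: [0.583, 0.3963, 0.4576]
orientation: [-1.486, -2.767, 0.002]
force: [0.1, 0.0, -2.7]
opening: 0.0115
gripper_force: 55.0
```

Run:
```python
from h import *
to([.5555,.0355,.07],s); print(robot.read_state()['tool_pos'])
```

```text
turn [-0.002 -0.     0.   ]
flange shift after turn [-285.7 -222.1  220.6]
grasp pt [0.5828 0.3962 0.2906] shift [-285.7 -221.6  220.9] q [ 0.52  0.41  1.07  0.    1.67 -0.06] t 13.6
[0.58304642 0.39632497 0.45758618]
```

Call:
apply_moves --series '[[[-12, -9, 0], [0, 0, 0]], [[-25, -19.5, 0], [0, 0, 0]], [[-25, -19.5, 0], [0, 0, 0]], [[-25, -19.5, 0], [0, 0, 0]], [[-25, -19.5, 0], [0, 0, 0]], [[-25, -19.5, 0], [0, 0, 0]], [[-25, -19.5, 0], [0, 0, 0]], [[-25, -19.5, 0], [0, 0, 0]], [[-25, -19.5, 0], [0, 0, 0]], [[-25, -19.5, 0], [0, 0, 0]], [[-25, -19.5, 0], [0, 0, 0]], [[-24, -18, 0], [0, 0, 0]]]'

```text
t: 14.6
tool_pos: [0.554, 0.0334, 0.4613]
orientation: [1.485, 2.764, 0.003]
force: [0.1, 0.2, -2.8]
opening: 0.0116
gripper_force: 55.0
```

Call:
apply_moves --series '[[[0, 0, 0], [0, 0, 0]], [[0, 0, 15], [0, 0, 0]], [[0, 0, 30], [0, 0, 0]], [[0, 0, 30], [0, 0, 0]], [[0, 0, 30], [0, 0, 0]], [[0, 0, 30], [0, 0, 0]], [[0, 0, 25], [0, 0, 0]], [[0, 0, 20], [0, 0, 0]], [[0, 0, 15], [0, 0, 0]], [[0, 0, 10], [0, 0, 0]], [[0, 0, 0], [0, 0, 0]], [[0, 0, 0], [0, 0, 0]]]'

```text
t: 15.6
tool_pos: [0.5551, 0.0351, 0.2555]
orientation: [1.486, 2.767, 0.001]
force: [1.0, -0.8, -2.4]
opening: 0.0119
gripper_force: 55.0
```

Run:
```python
from h import *
to([.5555,.0355,.07],s); print(robot.read_state()['tool_pos'])
```

```text
turn [0.001 0.001 0.   ]
flange shift after turn [ 0.1  0.5 18.5]
grasp pt [0.5553 0.0351 0.0885] shift [ 0.3  0.4 18.5] q [-0.03  0.14  1.76 -0.    1.24 -0.61] t 15.6
[0.55512083 0.03510745 0.25547974]
```

Call:
apply_moves --series '[[[0, 0, 4], [0, 0, 0]], [[0, 0, 4], [0, 0, 0]], [[0, 0, 3], [0, 0, 0]], [[0, 0, 2], [0, 0, 0]], [[0, 0, 2], [0, 0, 0]], [[0, 0, 1], [0, 0, 0]], [[0, 0, 1], [0, 0, 0]], [[0, 0, 0], [0, 0, 0]], [[0, 0, 0], [0, 0, 0]]]'

```text
t: 16.35
tool_pos: [0.5552, 0.0349, 0.2377]
orientation: [-1.486, -2.767, 0.001]
force: [0.4, 0.4, -1.9]
opening: 0.0116
gripper_force: 55.0
```

Call:
apply_moves --series '[[[0, 0, 0.5], [0, 0, 0]], [[0, 0, 0.5], [0, 0, 0]], [[0, 0, 0], [0, 0, 0]], [[0, 0, 0], [0, 0, 0]]]'

```text
t: 16.68
tool_pos: [0.5554, 0.0349, 0.2371]
orientation: [1.486, 2.767, -0.0]
force: [-1.3, -0.7, 1.8]
opening: 0.0118
gripper_force: 55.0
```

Contact (the force has changed sign). I'll release.

Call:
apply_moves --series '[[[0, 0, 0], [0, 0, 0]], [[0, 0, 0], [0, 0, 0]], [[0, 0, 0], [0, 0, 0]], [[0, 0, 0], [0, 0, 0]], [[0, 0, 0], [0, 0, 0]], [[0, 0, 0], [0, 0, 0]], [[0, 0, 0], [0, 0, 0]], [[0, 0, 0], [0, 0, 0]], [[0, 0, 0], [0, 0, 0]], [[0, 0, 0], [0, 0, 0]], [[0, 0, 0], [0, 0, 0]], [[0, 0, 0], [0, 0, 0]]]' --claw 0.7

```text
t: 17.68
tool_pos: [0.5552, 0.0349, 0.2367]
orientation: [-1.486, -2.767, 0.001]
force: [0.1, -0.3, -0.1]
opening: 0.0651
gripper_force: 0.0
```

Call:
apply_moves --series '[[[0, 0, -5], [0, 0, 0]], [[0, 0, -10], [0, 0, 0]], [[0, 0, -20], [0, 0, 0]], [[0, 0, -25], [0, 0, 0]], [[0, 0, -25], [0, 0, 0]], [[0, 0, -25], [0, 0, 0]], [[0, 0, -25], [0, 0, 0]], [[0, 0, -25], [0, 0, 0]], [[0, 0, -20], [0, 0, 0]], [[0, 0, -10], [0, 0, 0]], [[0, 0, 0], [0, 0, 0]], [[0, 0, 0], [0, 0, 0]]]'

```text
t: 18.68
tool_pos: [0.5553, 0.0349, 0.4269]
orientation: [1.486, 2.767, 0.0]
force: [0.4, -0.8, -0.3]
opening: 0.0649
gripper_force: 0.0
```

Run:
```python
from h import *
p,d=robot.read_camera("scene"); t,td=robot.read_camera("top")
c=robot.calibration("top"); W=cloud(td,c)
a=cv2.resize(p[150:350,200:480],(560,400)); b=cv2.resize(t[190:290,185:275],(240,267),interpolation=cv2.INTER_CUBIC)
o=np.zeros((400,800,3),np.uint8);o[:,:560]=a;o[:267,560:]=b;cv2.imwrite("pics/f.png",o)
W=cloud(d,robot.calibration("scene")); w=W[240:330,235:330]; k=w[(w[...,2]>.075)&(w[...,2]<.12)]; print("tab",k.mean(0),k.max(0),robot.read_state()['t'])
```

```text
tab [0.55708838 0.03605799 0.08655426] [0.56740511 0.04968101 0.09323249] 18.7833
```

View pics/f.png

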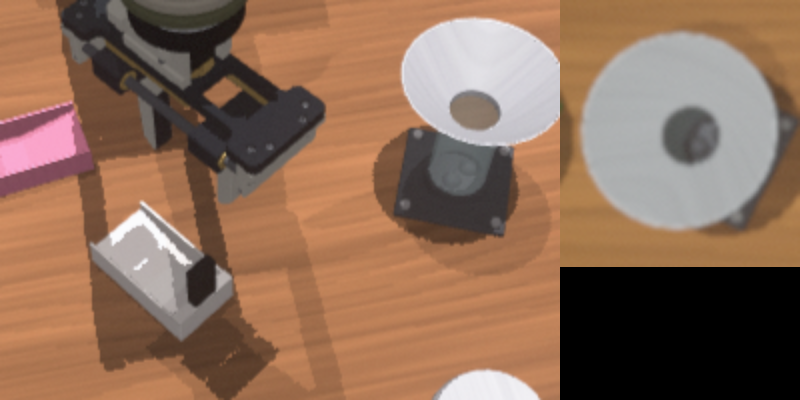

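The empty scoop sits flat and released at about (165,275). Two balls show in the bottle, both through the glass at about (458,172) and from above at about (700,140). I'll hand it in.

```bash
python3 -c "
from plant import robot
print(robot.close_job())"
```

```text
the job is handed in; nothing more can be done
None
```

Both steel balls are in the bottle under the aluminium funnel, and the empty scoop is flat on the table and released; I handed the job in at about 19 s, but no verdict came back.

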